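Set the batch number wheel and stamp the label

ROBOT

A 6-joint arm with a two-finger parallel gripper is mounted at the origin on a cart in front of the work surface, level with it; the furniture and walls round the work are solid. World frame = base frame: x ahead of the robot, y to its left, z up, the work surface at z = 0. Lengths are in m, angles in rad, forces in N, time in s.
With the tool pointing down it reaches from about 0.3 to 0.825 m from the base axis. Payload 5.4 kg.
Tool frame: the origin (TCP) lies midway between the tips of the shut fingers; the grasp point (between the pads) lies 19 mm behind it; z points along the fingers, y is the direction in which the jaws open and shut (so a half turn about z gives the same grasp; the last joint's range is limited). The gripper opens to 92 mm and grips with 3 to 60 N. Pads are 20 mm wide; open, the fingers measure 128 mm over their backs; the gripper's body (75 mm by 189 mm) begins 69 mm behind the grasp point.
Start: joints at [0.995, 0.158, 1.597, -0, 1.386, -0.21], TCP at [0.206, 0.537, 0.215] pointing down, gripper open.
Joint ranges: [-2.91, 2.91], [-0.94, 2.29], [0.18, 2.7], [-1.29, 4.43], [0.17, 2.64], [-3, 3]. Speed limits (rad/s): [2.57, 2.57, 3.14, 3.14, 3.14, 3.14].

INTERFACE

Orientations are given as a unit quaternion [x, y, z, w].
In Python, from plant import r gives the robot as it stands.
- The arm moves only by the tool step_arm, never from a script. Its argument "plan" is a list of rows, each an object of numbers: "grip": the closure in counts, from 0 (fully open) to 255 (shut); "tx", "ty", "tz": the shift along the tool's x, y, z in cm; "wx", "wy", "wz": the turn, a rotation vector about the tool's x, y, z in rad. In form: [{"grip": .., "tx": .., "ty": .., "tz": .., "wx": .., "wy": .., "wz": ..}, ...]. A call has 1 to 20 rows; each row is the pose to reach, as a shift and turn from the pose commanded when the call began, along the tool's axes at that moment; what a row does not reach only later rows make up. A row lasts 1/8 s, in which the tool goes at most 62.5 mm and 10.7 degrees, less where a joint would pass 70% of its speed; a pose out of reach is approached as far as the arm can. A call with a gripper value outside its range is refused whole. The fingers move at their own pace and stop on an object; the grip force is fixed at half the most. Time passes only in rows, so rows that repeat a pose let the fingers close. It gives the time, the measured TCP pose, the force and the opening at its end, in the units of the state.
- r.read_state(): the state, without advancing time (a new reading comes with each control period).
- r.read_camera(name): name is "scene" or "top" or "wrist"; returns the picture (400x640x3 uint8, red, green, blue); there is no depth.
- r.calibration(name): a dict with "fx", "fy", "cx", "cy" (pixels), "distortion" ([k1, k2, p1, p2, k3] as OpenCV has them; the pictures are not rectified), "pose" (4x4, takes a point from camera to world coordinates); the wrist camera has in their place "mount" (4x4, takes a point from camera to tool coordinates, whose origin is the TCP and whose axes are the flange's). Camera axes: x right, y down, z forward; pixel columns grow to the right and rows downward; lengths in m; the calibration is good to about 2 mm. A picture is of the moment at which its call begins: read the wrist's pose just before it. calibration takes no time and is no camera call.
- r.close_job(): hands the job in, once; it reports no verdict.
The state is a dict: "time": time; "joints": joint angles; "qvel": joint speeds; "joint_efforts": joint torques, N m; "tcp_pos": TCP position; "orientation": TCP orientation; "wrist_force": force on the tool from outside, world axes, zero at the start; "moment": the same for the moment, N m; "grip_width": finger opening in m.
Only numpy, scipy, OpenCV 4.12 (cv2) and the standard library are available. Lean on these libraries where they do the work, as an engineer would, in place of code of your own. Each camera call takes 0.05 s, during which the arm holds its last target. There are 200 camera calls.

TASK

Set the label stamper for the next batch of freezer tubs: roll its rubber wheel until 7 stands centred in the little window, let go of the wheel, then press the stamp's plunger right down onto the label and let it come back up, leaving 7 in the window. Stamp no other number, be gentle (about 2 kg of force, 20 N, is the most the stamper may take anywhere), and do not shift or tip the jars and pot standing round it.

Things in the scene. Friction and masses are not known exactly. Their poses are not given: they have to be found in the camera images.
- stamper: Label stamper fixed to the worktop: grey base plate 130 (x) x 200 (y) x 14 mm; origin at its centre underneath, z = 0 on the worktop; the front with the window faces -x (robot side), y to the left, z up. At y = +53 a black rubber-tyred wheel, at y = +9 a white round can (40 mm radius) with the window, at y = -66 mm the plunger over a paper label. Wheel axle along y, at x = 0.
- wheel_low (a point): Point at x = 0, y = +53 mm, 128 mm above the worktop: top of the rubber wheel when its head is clamped lowest. Wheel and can are clamped at a height that is NOT measured: the real wheel top is 0 to 16 mm straight above this point, found by touch; the clamp does not give. Wheel: 50 mm radius, 48 mm wide, rounded shoulders, flat middle 30 mm wide; its top is 10 mm above the can's top.
- axle_low (a point): The wheel's centre with the head lowest, 50 mm below wheel_low. The wheel is sprung: pressed, it sinks 1 mm per 5 N, at most 7 mm. It is turned by pressing fingertips on its top and dragging along the stamper's x in several strokes. The axle's friction takes 3.6 N of drag at the rim: pressed with 8 to 13 N the wheel follows without slip (10 mm turns it 0.2 rad); under about 5 N the fingers slip.
- number (a joint): Rotation of the wheel and its number drum, rad. Dragging the wheel top away from the robot (stamper's +x) increases it. Digit k (0 to 9) is centred in the window at k x 0.6283, so 7 is at 4.398. Stops lie 0.25 rad outside 0 and 9. It stays where it is left. At the start it stands between 1.6 and 3.1.
- window (a point): Centre of the window (22 x 22 mm, black rim) in the can with the head at its lowest; it faces forward and up at 45 degrees, digits are black on white, 16 mm tall.
- plunger (a joint): How far the stamp plunger is pressed, m: 0 up, 0.010 right down with its pad on the label; the soft pad lets it go on to a hard stop at 0.014. Spring force 2.3 N at first, 6.8 N at 0.010, 8.6 N at 0.014; returns by itself.
- plunger_top (a point): Centre of the top of the plunger's round black cap (36 mm diameter, 12 mm thick), 112 mm above the worktop when up; it is pressed straight down. Moves with the plunger.
- jar_small: Bystander: small glass jar with lid, 56 mm diameter, 65 mm tall, loose; origin under its centre.
- spice_jar_1: Bystander: slim spice jar, 42 mm diameter, 106 mm tall, loose; origin under its centre.
- pot_1: Bystander: low round pot with lid, 63 mm diameter, 34 mm tall, loose; origin under its centre.

How it is judged:
By the outcome, as a careful person would: the job done as asked, in the order asked, and still so for the second after the job is handed in, with the robot touching nothing.
It also fails if it takes over 72 s, if anything falls off the work surface, if the arm or the gripper's body presses on something with over 40 N, if the wrist force passes 120 N, or if a joint passes its speed limit or range.

## Working session

There is one attempt and no reset: what is moved stays moved. The work goes in short steps, Python scripts to look and compute and a tool call to move; the robot and the scene stay as the last step left them, time stands still between calls to the robot, and variables do not carry over. Pictures are saved under pics/ and viewed, about 8 in all and at most 12, crops included, and the job is handed in when it is done.

Besides the shell and the picture viewer there is one more tool, called after "Emit:" in YAML: its name, and indented under it one key for each argument. step_arm: Moves the arm, as the interface text tells. Its arguments: {"type":"object","properties":{"plan":{"type":"array","items":{"type":"object","properties":{"grip":{"type":"number"},"tx":{"type":"number"},"ty":{"type":"number"},"tz":{"type":"number"},"wx":{"type":"number"},"wy":{"type":"number"},"wz":{"type":"number"}}}}},"required":["plan"]}

```bash
ls; mkdir -p pics; python3 - <<'E'
from plant import r
import cv2,numpy as np
print(r.read_state())
for n in("scene","top","wrist"):
    c=r.calibration(n);print(n,{k:np.round(v,4).tolist() for k,v in c.items()})
a=r.read_camera("scene");b=r.read_camera("top")
cv2.imwrite("pics/scene.png",a[:,:,::-1]);cv2.imwrite("pics/top.png",b[:,:,::-1])
E
```

```text
pics
{'time': 0.0, 'joints': array([ 9.94913950e-01,  1.59024418e-01,  1.59821153e+00,  1.46244433e-05,
        1.38622271e+00, -2.10131311e-01]), 'qvel': array([-6.74400904e-04,  1.45863152e-03, -9.47191835e-05, -8.72080902e-04,
       -6.24621790e-04, -5.65558900e-04]), 'joint_efforts': array([ 7.23589783e-04, -3.85566688e+01, -3.22112310e+01,  7.03171198e-02,
        3.76087753e-02, -1.11857412e-04]), 'tcp_pos': array([0.20533347, 0.5364188 , 0.21364315]), 'orientation': array([ 1.81859152e-01,  9.83324147e-01, -8.59119007e-04, -3.63948444e-04]), 'wrist_force': array([ 0.65767599,  0.27616268, -0.77803443]), 'moment': array([ 0.03450693, -0.06023049, -0.00294895]), 'grip_width': 0.09202102105085581}
scene {'fx': 384.1568, 'fy': 384.1568, 'cx': 314.2521, 'cy': 199.9864, 'distortion': [-0.063, 0.0, 0.0, 0.0, 0.0], 'pose': [[0.8297, -0.3152, 0.4606, 0.115], [-0.5579, -0.4938, 0.667, -0.5744], [0.0173, -0.8104, -0.5856, 0.6386], [0.0, 0.0, 0.0, 1.0]]}
top {'fx': 467.0423, 'fy': 467.0423, 'cx': 316.9242, 'cy': 196.4275, 'distortion': [-0.0581, 0.0, 0.0, 0.0, 0.0], 'pose': [[-0.0253, -0.9985, 0.0487, 0.4732], [-0.9994, 0.024, -0.0268, 0.0433], [0.0256, -0.0494, -0.9985, 1.1847], [0.0, 0.0, 0.0, 1.0]]}
wrist {'fx': 278.5169, 'fy': 278.5169, 'cx': 321.3495, 'cy': 198.5393, 'distortion': [-0.0414, 0.0, 0.0, 0.0, 0.0], 'mount': [[0.0001, -0.957, -0.2899, 0.0826], [1.0, 0.0, 0.0004, -0.0004], [-0.0003, -0.2899, 0.957, -0.1705], [0.0, 0.0, 0.0, 1.0]]}
```

View pics/scene.png

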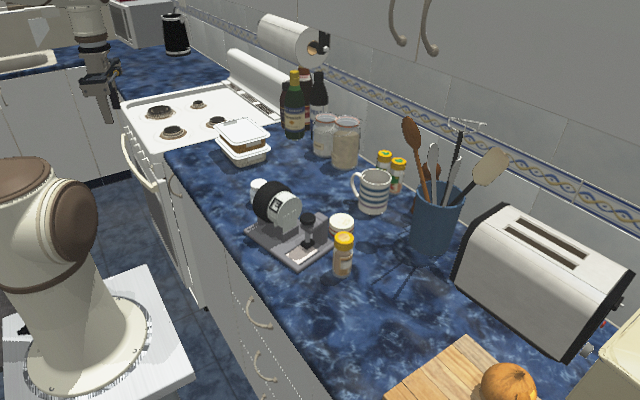

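View pics/top.png

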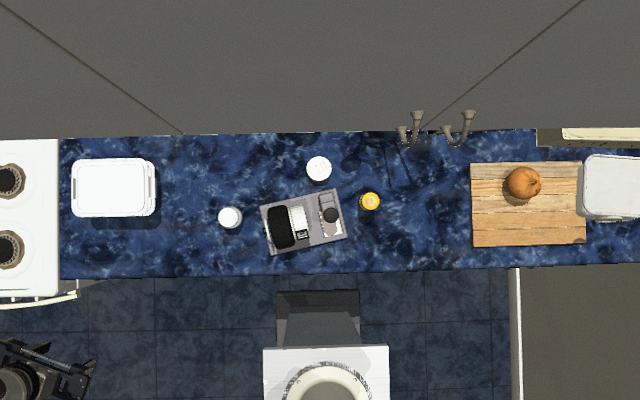

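The top view shows the stamper plate at about (261..347, 188..254), with jars at (230,217), (319,168) and (370,201). I'll enlarge both views.

```bash
python3 - <<'E'
import cv2,numpy as np
b=cv2.imread("pics/top.png")[180:260,255:355];a=cv2.imread("pics/scene.png")[170:275,240:360]
A=cv2.resize(b,None,fx=6,fy=6,interpolation=2)
cv2.imwrite("pics/topz.png",A);cv2.imwrite("pics/scz.png",cv2.resize(a,None,fx=5,fy=5,interpolation=2))
E
```

```text
(no output)
```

View pics/topz.png

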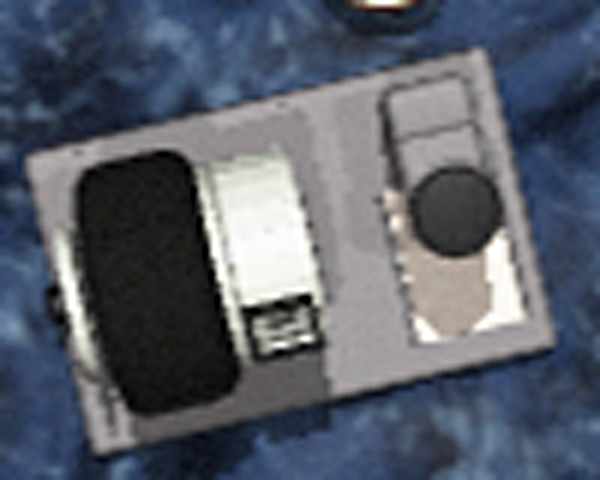

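View pics/scz.png

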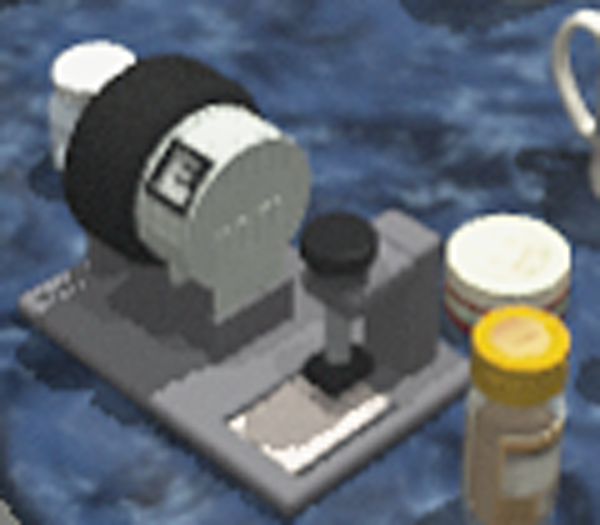

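Plate corners in the top crop are (25,157), (480,48), (552,345) and (97,452), and the cap is at (456,210). In the scene crop the corners are (20,303), (290,515) and (472,380), and the cap top is at (340,238). I'll fit the pose from these.

```bash
cat > h.py <<'E'
from plant import r
import cv2,numpy as np
from scipy.spatial.transform import Rotation as R
from scipy.optimize import least_squares
def proj(c,P,T):
    K=np.array([[c['fx'],0,c['cx']],[0,c['fy'],c['cy']],[0,0,1]]);W=np.linalg.inv(T)
    return cv2.projectPoints(np.atleast_2d(P).astype(float),cv2.Rodrigues(W[:3,:3])[0],W[:3,3],K,np.array(c['distortion']))[0][:,0]
def wT():
    s=r.read_state();T=np.eye(4);T[:3,:3]=R.from_quat(s['orientation']).as_matrix();T[:3,3]=s['tcp_pos']
    return T@np.array(r.calibration('wrist')['mount'])
def world(p,P):  # p=x,y,yaw
    c,s=np.cos(p[2]),np.sin(p[2]);P=np.atleast_2d(P)
    return np.c_[p[0]+c*P[:,0]-s*P[:,1],p[1]+s*P[:,0]+c*P[:,1],P[:,2]]
E
python3 - <<'E'
from h import *
ct,cs=r.calibration('top'),r.calibration('scene')
M=np.array([[65,100,14],[65,-100,14],[-65,-100,14],[-65,100,14],[0,-66,112.]])/1e3
t=(np.array([[25,157],[480,48],[552,345],[97,452],[456,210]])+.5)/6-.5+[255,180]
s=(np.array([[20,303],[290,515],[472,380],[340,238]])+.5)/5-.5+[240,170]
si=[3,2,1,4]
def res(p,w=(1,1)):
    W=world(p,M);return np.r_[w[0]*(proj(ct,W,np.array(ct['pose']))-t).ravel(),w[1]*(proj(cs,W[si],np.array(cs['pose']))-s).ravel()]
for w in((1,0),(0,1),(1,1)):
    f=least_squares(res,[.45,.05,.1],args=(w,));print(w,f.x.round(4))
print(res(f.x).reshape(-1,2).round(2).tolist())
p=f.x
# jars
g=lambda u,v,z:least_squares(lambda q:(proj(ct,[[q[0],q[1],z]],np.array(ct['pose']))-[u,v]).ravel(),[.45,0]).x
for n,u,v,z in(("jar230",230,216,.065),("319",319,168,.034),("370",371,200,.106)):print(n,g(u,v,z).round(3))
print("wheel",world(p,[[0,.053,.128]]),"plunger",world(p,[[0,-.066,.112]]))
E
```

```text
(1, 0) [0.4691 0.0488 0.2101]
(0, 1) [0.4663 0.0422 0.1921]
(1, 1) [0.4682 0.0469 0.2039]
[[0.0, -0.46], [1.87, -0.28], [1.73, 0.67], [-0.39, 1.17], [0.84, 0.61], [-1.62, -1.25], [-0.66, -1.9], [2.08, -2.68], [-0.35, -0.76]]
jar230 [0.486 0.222]
319 [0.6   0.005]
370 [ 0.515 -0.111]
wheel [[0.45750894 0.09881202 0.128     ]] plunger [[ 0.48160461 -0.01772295  0.112     ]]
```

Emit:
step_arm:
  plan:
    - {"grip": 255,"tx": -10,"ty": -9.5,"tz": -2.6,"wz": -0.14}
    - {"grip": 255,"tx": -39.5,"ty": -37.9,"tz": -2.6,"wz": -0.57}
    - {"grip": 255,"tx": -39.5,"ty": -37.9,"tz": -2.6,"wz": -0.57}
    - {"grip": 255,"tx": -39.5,"ty": -37.9,"tz": -2.6,"wz": -0.57}
    - {"grip": 255,"tx": -39.5,"ty": -37.9,"tz": -2.6,"wz": -0.57}
    - {"grip": 255,"tx": -39.5,"ty": -37.9,"tz": -2.6,"wz": -0.57}
    - {"grip": 255,"tx": -39.5,"ty": -37.9,"tz": -2.6,"wz": -0.57}
    - {"grip": 255,"tx": -39.5,"ty": -37.9,"tz": -2.6,"wz": -0.57}
    - {"grip": 255,"tx": -39.5,"ty": -37.9,"tz": -2.6,"wz": -0.57}
    - {"grip": 255,"tx": -39.5,"ty": -37.9,"tz": -2.6,"wz": -0.57}
    - {"grip": 255,"tx": -39.5,"ty": -37.9,"tz": -2.6,"wz": -0.57}
    - {"grip": 255,"tx": -39.5,"ty": -37.9,"tz": -2.6,"wz": -0.57}
    - {"grip": 255,"tx": -39.5,"ty": -37.9,"tz": -2.6,"wz": -0.57}
    - {"grip": 255,"tx": -39.5,"ty": -37.9,"tz": -2.6,"wz": -0.57}

```text
invalid input
```

```bash
python3 - <<'E'
from h import *
T=wT();a=r.read_camera("wrist")[:,:,::-1];np.save("w1T.npy",T);cv2.imwrite("pics/w1.png",a)
print(r.read_state())
cv2.imwrite("pics/w1z.png",cv2.resize(a[:,160:480],(800,1000),interpolation=2)[:600])
E
```

```text
{'time': 0.15, 'joints': array([ 9.94858031e-01,  1.58911692e-01,  1.59790513e+00, -1.89236890e-06,
        1.38620281e+00, -2.10104220e-01]), 'qvel': array([ 0.00114533, -0.00141929, -0.00353659,  0.00162325, -0.00070876,
        0.00115922]), 'joint_efforts': array([ 3.23906534e-05, -3.85914302e+01, -3.22433817e+01,  7.00915558e-02,
        3.50502203e-02, -8.54364293e-05]), 'tcp_pos': array([0.20545415, 0.53653736, 0.21385989]), 'orientation': array([ 1.81898500e-01,  9.83317053e-01, -6.59445955e-04, -2.72393658e-04]), 'wrist_force': array([-0.65261756,  1.4099629 ,  0.5840635 ]), 'moment': array([0.01654788, 0.01177564, 0.03064302]), 'grip_width': 0.09198377199892305}
```

View pics/w1z.png

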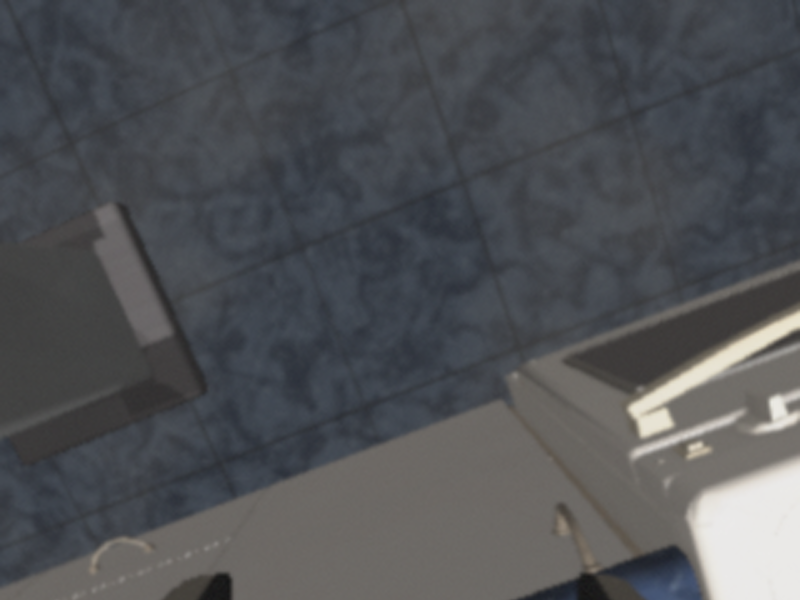

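The move was refused, so the picture only shows the floor. The rows probably need every key.

Emit:
step_arm:
  plan:
    - {"grip": 255,"tx": -10,"ty": -9.5,"tz": -2.6,"wx": 0,"wy": 0,"wz": -0.14}
    - {"grip": 255,"tx": -39.5,"ty": -37.9,"tz": -2.6,"wx": 0,"wy": 0,"wz": -0.57}
    - {"grip": 255,"tx": -39.5,"ty": -37.9,"tz": -2.6,"wx": 0,"wy": 0,"wz": -0.57}
    - {"grip": 255,"tx": -39.5,"ty": -37.9,"tz": -2.6,"wx": 0,"wy": 0,"wz": -0.57}
    - {"grip": 255,"tx": -39.5,"ty": -37.9,"tz": -2.6,"wx": 0,"wy": 0,"wz": -0.57}
    - {"grip": 255,"tx": -39.5,"ty": -37.9,"tz": -2.6,"wx": 0,"wy": 0,"wz": -0.57}
    - {"grip": 255,"tx": -39.5,"ty": -37.9,"tz": -2.6,"wx": 0,"wy": 0,"wz": -0.57}
    - {"grip": 255,"tx": -39.5,"ty": -37.9,"tz": -2.6,"wx": 0,"wy": 0,"wz": -0.57}
    - {"grip": 255,"tx": -39.5,"ty": -37.9,"tz": -2.6,"wx": 0,"wy": 0,"wz": -0.57}
    - {"grip": 255,"tx": -39.5,"ty": -37.9,"tz": -2.6,"wx": 0,"wy": 0,"wz": -0.57}
    - {"grip": 255,"tx": -39.5,"ty": -37.9,"tz": -2.6,"wx": 0,"wy": 0,"wz": -0.57}
    - {"grip": 255,"tx": -39.5,"ty": -37.9,"tz": -2.6,"wx": 0,"wy": 0,"wz": -0.57}
    - {"grip": 255,"tx": -39.5,"ty": -37.9,"tz": -2.6,"wx": 0,"wy": 0,"wz": -0.57}

```text
time: 1.78
tcp_pos: [0.4386, 0.0429, 0.2406]
orientation: [-0.103, 0.995, 0.0, 0.0]
wrist_force: [0.1, -0.0, -0.4]
grip_width: 0.0007
```

```bash
python3 - <<'E'
from h import *
T=wT();a=r.read_camera("wrist")[:,:,::-1];np.save("w1T.npy",T);cv2.imwrite("pics/w1.png",a)
print(r.read_state()['tcp_pos'],r.read_state()['orientation'])
cv2.imwrite("pics/w2z.png",cv2.resize(a[60:300,160:480],(800,600),interpolation=2))
E
```

```text
[0.43869704 0.04275198 0.24060615] [-1.02944947e-01  9.94687055e-01  1.27410216e-05  3.33687149e-05]
```

View pics/w2z.png

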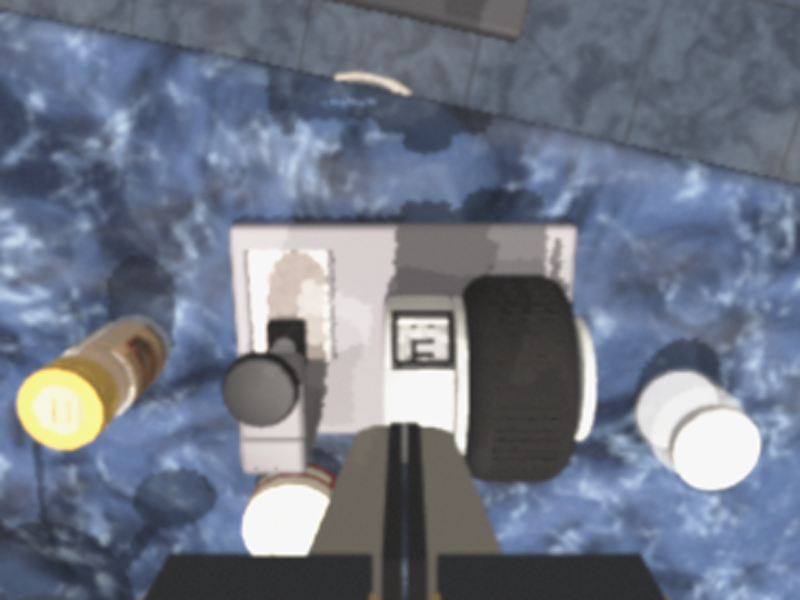

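The wrist view shows the plate's front corners at zoomed (232,225) and (576,225), the cap centre at (260,390) and the window at (423,340). I'll refit the pose and enlarge the window, rotated 180°.

```bash
python3 - <<'E'
from h import *
cw=r.calibration('wrist');T=np.load("w1T.npy")
u=lambda L:(np.array(L)+.5)/2.5-.5+[160,60]
M=np.array([[-65,-100,14],[-65,100,14],[0,-66,112.]])/1e3
t=u([[232,225],[576,225],[260,390]])
f=least_squares(lambda p:(proj(cw,world(p,M),T)-t).ravel(),[.468,.047,.204]);print(f.x,f.fun.round(2))
for z in(.106,.114,.122):
  print(z,proj(cw,world(f.x,[[-.0283,.009,z]]),T).round(1), u([[423,340]]))
a=cv2.imread("pics/w1.png")[175:215,310:355]
cv2.imwrite("pics/win1.png",cv2.resize(cv2.rotate(a,1),None,fx=10,fy=10,interpolation=2))
print("wheel",world(f.x,[[0,.053,.128]]),"plunger",world(f.x,[[0,-.066,.112]]))
E
```

```text
[0.46770319 0.04877031 0.20267945] [-1.6  -0.62  1.71 -0.06 -0.09  0.79]
0.106 [[329.2 191.5]] [[328.9 195.7]]
0.114 [[329.4 193.5]] [[328.9 195.7]]
0.122 [[329.6 195.5]] [[328.9 195.7]]
wheel [[0.45703458 0.10068544 0.128     ]] plunger [[ 0.48098864 -0.01587872  0.112     ]]
```

View pics/win1.png

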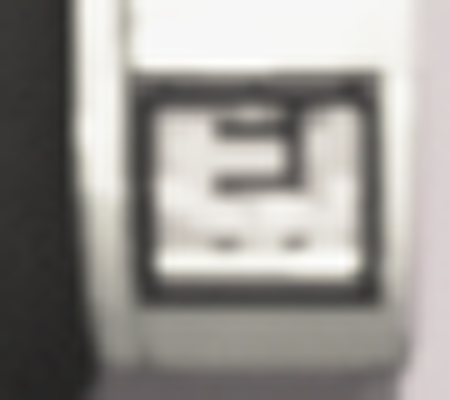

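The window shows the lower part of a 3 shifted up, with the top of a 4 entering below. That puts the joint at about 2.1 rad, so it needs about 115 mm of drag. I'll go to the near side of the wheel's crown and feel for it.

Emit:
step_arm:
  plan:
    - {"grip": 255,"tx": -0.8,"ty": 2.7,"tz": 0,"wx": 0,"wy": 0,"wz": 0}
    - {"grip": 255,"tx": -1.6,"ty": 5.3,"tz": 2,"wx": 0,"wy": 0,"wz": 0}
    - {"grip": 255,"tx": -1.6,"ty": 5.3,"tz": 5,"wx": 0,"wy": 0,"wz": 0}
    - {"grip": 255,"tx": -1.6,"ty": 5.3,"tz": 7.5,"wx": 0,"wy": 0,"wz": 0}
    - {"grip": 255,"tx": -1.6,"ty": 5.3,"tz": 8.8,"wx": 0,"wy": 0,"wz": 0}
    - {"grip": 255,"tx": -1.6,"ty": 5.3,"tz": 8.8,"wx": 0,"wy": 0,"wz": 0}
    - {"grip": 255,"tx": -1.6,"ty": 5.3,"tz": 8.8,"wx": 0,"wy": 0,"wz": 0}

```text
time: 2.7
tcp_pos: [0.4447, 0.0968, 0.1537]
orientation: [-0.102, 0.995, -0.0, 0.001]
wrist_force: [0.6, 0.3, 0.1]
grip_width: 0.0006
```

Emit:
step_arm:
  plan:
    - {"grip": 255,"tx": 0,"ty": 0,"tz": 0.1,"wx": 0,"wy": 0,"wz": 0}
    - {"grip": 255,"tx": 0,"ty": 0,"tz": 0.25,"wx": 0,"wy": 0,"wz": 0}
    - {"grip": 255,"tx": 0,"ty": 0,"tz": 0.4,"wx": 0,"wy": 0,"wz": 0}
    - {"grip": 255,"tx": 0,"ty": 0,"tz": 0.6,"wx": 0,"wy": 0,"wz": 0}
    - {"grip": 255,"tx": 0,"ty": 0,"tz": 0.6,"wx": 0,"wy": 0,"wz": 0}

```text
time: 3.32
tcp_pos: [0.4437, 0.0969, 0.1464]
orientation: [-0.102, 0.995, 0.0, -0.0]
wrist_force: [0.2, -1.0, -0.8]
grip_width: 0.0007
```

Emit:
step_arm:
  plan:
    - {"grip": 255,"tx": 0,"ty": 0,"tz": 0.1,"wx": 0,"wy": 0,"wz": 0}
    - {"grip": 255,"tx": 0,"ty": 0,"tz": 0.2,"wx": 0,"wy": 0,"wz": 0}
    - {"grip": 255,"tx": 0,"ty": 0,"tz": 0.2,"wx": 0,"wy": 0,"wz": 0}
    - {"grip": 255,"tx": 0,"ty": 0,"tz": 0.2,"wx": 0,"wy": 0,"wz": 0}

```text
time: 3.82
tcp_pos: [0.4439, 0.0969, 0.1446]
orientation: [-0.102, 0.995, 0.0, 0.0]
wrist_force: [-0.0, 0.3, 0.7]
grip_width: 0.0005
```

Emit:
step_arm:
  plan:
    - {"grip": 255,"tx": 0,"ty": 0,"tz": 0.1,"wx": 0,"wy": 0,"wz": 0}
    - {"grip": 255,"tx": 0,"ty": 0,"tz": 0.1,"wx": 0,"wy": 0,"wz": 0}
    - {"grip": 255,"tx": 0,"ty": 0,"tz": 0.1,"wx": 0,"wy": 0,"wz": 0}

```text
time: 4.2
tcp_pos: [0.4439, 0.0969, 0.1436]
orientation: [-0.102, 0.995, -0.0, -0.0]
wrist_force: [-0.7, -0.8, 0.1]
grip_width: 0.0009
```

Emit:
step_arm:
  plan:
    - {"grip": 255,"tx": 0,"ty": 0,"tz": 0.1,"wx": 0,"wy": 0,"wz": 0}
    - {"grip": 255,"tx": 0,"ty": 0,"tz": 0.2,"wx": 0,"wy": 0,"wz": 0}
    - {"grip": 255,"tx": 0,"ty": 0,"tz": 0.2,"wx": 0,"wy": 0,"wz": 0}
    - {"grip": 255,"tx": 0,"ty": 0,"tz": 0.2,"wx": 0,"wy": 0,"wz": 0}

```text
time: 4.7
tcp_pos: [0.4439, 0.0969, 0.1416]
orientation: [-0.102, 0.995, 0.0, 0.0]
wrist_force: [0.1, -0.2, 0.5]
grip_width: 0.0002
```

Emit:
step_arm:
  plan:
    - {"grip": 255,"tx": 0,"ty": 0,"tz": 0.1,"wx": 0,"wy": 0,"wz": 0}
    - {"grip": 255,"tx": 0,"ty": 0,"tz": 0.2,"wx": 0,"wy": 0,"wz": 0}
    - {"grip": 255,"tx": 0,"ty": 0,"tz": 0.2,"wx": 0,"wy": 0,"wz": 0}
    - {"grip": 255,"tx": 0,"ty": 0,"tz": 0.2,"wx": 0,"wy": 0,"wz": 0}

```text
time: 5.2
tcp_pos: [0.444, 0.0969, 0.1398]
orientation: [-0.102, 0.995, -0.0, 0.0]
wrist_force: [-0.5, 0.2, 1.8]
grip_width: 0.0003
```

Emit:
step_arm:
  plan:
    - {"grip": 255,"tx": 0,"ty": 0,"tz": 0.1,"wx": 0,"wy": 0,"wz": 0}
    - {"grip": 255,"tx": 0,"ty": 0,"tz": 0.1,"wx": 0,"wy": 0,"wz": 0}
    - {"grip": 255,"tx": 0,"ty": 0,"tz": 0.1,"wx": 0,"wy": 0,"wz": 0}

```text
time: 5.58
tcp_pos: [0.4441, 0.0969, 0.1389]
orientation: [-0.102, 0.995, 0.0, 0.0]
wrist_force: [-1.3, 1.3, 5.0]
grip_width: 0.0002
```

Contact: the surface is at z≈0.140. I'll press 1 mm more and drag part way to see how the force behaves.

Emit:
step_arm:
  plan:
    - {"grip": 255,"tx": 0,"ty": 0,"tz": 0.05,"wx": 0,"wy": 0,"wz": 0}
    - {"grip": 255,"tx": 0,"ty": 0,"tz": 0.1,"wx": 0,"wy": 0,"wz": 0}
    - {"grip": 255,"tx": 0,"ty": 0,"tz": 0.1,"wx": 0,"wy": 0,"wz": 0}
    - {"grip": 255,"tx": 0,"ty": 0,"tz": 0.1,"wx": 0,"wy": 0,"wz": 0}

```text
time: 6.08
tcp_pos: [0.4442, 0.097, 0.1383]
orientation: [-0.102, 0.995, 0.0, 0.0]
wrist_force: [-3.1, 1.7, 7.8]
grip_width: 0.0007
```

Emit:
step_arm:
  plan:
    - {"grip": 255,"tx": -0.2,"ty": 0,"tz": 0.1,"wx": 0,"wy": 0,"wz": 0}
    - {"grip": 255,"tx": -0.4,"ty": 0,"tz": 0.1,"wx": 0,"wy": 0,"wz": 0}
    - {"grip": 255,"tx": -0.4,"ty": 0,"tz": 0.1,"wx": 0,"wy": 0,"wz": 0}

```text
time: 6.45
tcp_pos: [0.4482, 0.0979, 0.1378]
orientation: [-0.102, 0.995, 0.0, 0.0]
wrist_force: [-3.5, 1.2, 10.5]
grip_width: 0.0004
```

Emit:
step_arm:
  plan:
    - {"grip": 255,"tx": -0.3,"ty": 0,"tz": 0,"wx": 0,"wy": 0,"wz": 0}
    - {"grip": 255,"tx": -0.6,"ty": 0,"tz": 0,"wx": 0,"wy": 0,"wz": 0}
    - {"grip": 255,"tx": -0.9,"ty": 0,"tz": 0,"wx": 0,"wy": 0,"wz": 0}
    - {"grip": 255,"tx": -0.9,"ty": 0,"tz": 0,"wx": 0,"wy": 0,"wz": 0}

```text
time: 6.95
tcp_pos: [0.4574, 0.0998, 0.1379]
orientation: [-0.102, 0.995, 0.0, 0.001]
wrist_force: [-3.1, 1.8, 11.4]
grip_width: 0.0002
```

Emit:
step_arm:
  plan:
    - {"grip": 255,"tx": -0.3,"ty": 0,"tz": 0,"wx": 0,"wy": 0,"wz": 0}
    - {"grip": 255,"tx": -0.6,"ty": 0,"tz": 0,"wx": 0,"wy": 0,"wz": 0}
    - {"grip": 255,"tx": -0.9,"ty": 0,"tz": 0,"wx": 0,"wy": 0,"wz": 0}
    - {"grip": 255,"tx": -0.9,"ty": 0,"tz": 0,"wx": 0,"wy": 0,"wz": 0}

```text
time: 7.45
tcp_pos: [0.4661, 0.1016, 0.1379]
orientation: [-0.102, 0.995, 0.0, 0.001]
wrist_force: [-3.9, 1.9, 11.1]
grip_width: 0.0003
```

Emit:
step_arm:
  plan:
    - {"grip": 255,"tx": -0.25,"ty": 0,"tz": 0,"wx": 0,"wy": 0,"wz": 0}
    - {"grip": 255,"tx": -0.5,"ty": 0,"tz": 0,"wx": 0,"wy": 0,"wz": 0}
    - {"grip": 255,"tx": -0.5,"ty": 0,"tz": 0,"wx": 0,"wy": 0,"wz": 0}

```text
time: 7.82
tcp_pos: [0.4711, 0.1026, 0.1378]
orientation: [-0.102, 0.995, 0.0, 0.001]
wrist_force: [-2.7, 1.2, 10.4]
grip_width: 0.0005
```

```bash
python3 - <<'E'
from h import *
p=[.4677,.0488,.2027]
s=r.read_state();print(s['wrist_force'],s['tcp_pos'])
T=wT();a=r.read_camera("wrist")[:,:,::-1];cv2.imwrite("pics/w3.png",a);np.save("w3T.npy",T)
c=proj(r.calibration('wrist'),world(p,[[-.0283,.009,.117]]),T)[0];print(c)
u,v=c.astype(int)
cv2.imwrite("pics/win3.png",cv2.resize(cv2.rotate(a[v-35:v+35,u-45:u+45],1),None,fx=7,fy=7,interpolation=2))
E
```

```text
[-2.74989613  1.17686793 10.37413522] [0.47105345 0.10259265 0.13779588]
[260.12561685 174.31628466]
```

View pics/win3.png

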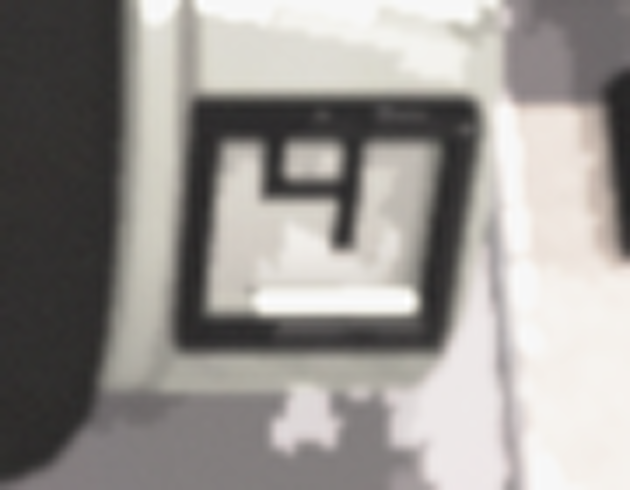

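The window shows 4 slightly above centre, about 2.65 rad, which matches the 27 mm drag with no slip. About 87 mm remains, so three strokes of roughly 29 mm.

Emit:
step_arm:
  plan:
    - {"grip": 255,"tx": 0,"ty": 0,"tz": -0.8,"wx": 0,"wy": 0,"wz": 0}
    - {"grip": 255,"tx": 1.5,"ty": 0,"tz": -1.0,"wx": 0,"wy": 0,"wz": 0}
    - {"grip": 255,"tx": 2.9,"ty": 0,"tz": -0.9,"wx": 0,"wy": 0,"wz": 0}
    - {"grip": 255,"tx": 2.9,"ty": 0,"tz": -0.6,"wx": 0,"wy": 0,"wz": 0}
    - {"grip": 255,"tx": 2.9,"ty": 0,"tz": -0.3,"wx": 0,"wy": 0,"wz": 0}
    - {"grip": 255,"tx": 2.9,"ty": 0,"tz": -0.1,"wx": 0,"wy": 0,"wz": 0}
    - {"grip": 255,"tx": 2.9,"ty": 0,"tz": 0,"wx": 0,"wy": 0,"wz": 0}
    - {"grip": 255,"tx": 2.9,"ty": 0,"tz": 0,"wx": 0,"wy": 0,"wz": 0}

```text
time: 8.88
tcp_pos: [0.4424, 0.0966, 0.1376]
orientation: [-0.102, 0.995, 0.0, -0.0]
wrist_force: [-5.9, -0.4, 8.8]
grip_width: 0.0002
```

Emit:
step_arm:
  plan:
    - {"grip": 255,"tx": -0.2,"ty": 0,"tz": 0,"wx": 0,"wy": 0,"wz": 0}
    - {"grip": 255,"tx": -0.5,"ty": 0,"tz": 0,"wx": 0,"wy": 0,"wz": 0}
    - {"grip": 255,"tx": -0.8,"ty": 0,"tz": 0,"wx": 0,"wy": 0,"wz": 0}
    - {"grip": 255,"tx": -1.1,"ty": 0,"tz": 0,"wx": 0,"wy": 0,"wz": 0}
    - {"grip": 255,"tx": -1.4,"ty": 0,"tz": 0,"wx": 0,"wy": 0,"wz": 0}
    - {"grip": 255,"tx": -1.7,"ty": 0,"tz": 0,"wx": 0,"wy": 0,"wz": 0}
    - {"grip": 255,"tx": -2.0,"ty": 0,"tz": 0,"wx": 0,"wy": 0,"wz": 0}
    - {"grip": 255,"tx": -2.3,"ty": 0,"tz": 0,"wx": 0,"wy": 0,"wz": 0}
    - {"grip": 255,"tx": -2.6,"ty": 0,"tz": 0,"wx": 0,"wy": 0,"wz": 0}
    - {"grip": 255,"tx": -2.9,"ty": 0,"tz": 0,"wx": 0,"wy": 0,"wz": 0}
    - {"grip": 255,"tx": -2.9,"ty": 0,"tz": 0,"wx": 0,"wy": 0,"wz": 0}

```text
time: 10.25
tcp_pos: [0.4716, 0.1027, 0.138]
orientation: [-0.102, 0.995, 0.0, 0.001]
wrist_force: [-2.2, 0.8, 8.6]
grip_width: 0.0006
```

Emit:
step_arm:
  plan:
    - {"grip": 255,"tx": 0,"ty": 0,"tz": -0.8,"wx": 0,"wy": 0,"wz": 0}
    - {"grip": 255,"tx": 1.5,"ty": 0,"tz": -1.0,"wx": 0,"wy": 0,"wz": 0}
    - {"grip": 255,"tx": 2.9,"ty": 0,"tz": -0.9,"wx": 0,"wy": 0,"wz": 0}
    - {"grip": 255,"tx": 2.9,"ty": 0,"tz": -0.6,"wx": 0,"wy": 0,"wz": 0}
    - {"grip": 255,"tx": 2.9,"ty": 0,"tz": -0.3,"wx": 0,"wy": 0,"wz": 0}
    - {"grip": 255,"tx": 2.9,"ty": 0,"tz": -0.1,"wx": 0,"wy": 0,"wz": 0}
    - {"grip": 255,"tx": 2.9,"ty": 0,"tz": 0,"wx": 0,"wy": 0,"wz": 0}
    - {"grip": 255,"tx": 2.9,"ty": 0,"tz": 0,"wx": 0,"wy": 0,"wz": 0}

```text
time: 11.25
tcp_pos: [0.4426, 0.0967, 0.1377]
orientation: [-0.102, 0.995, 0.0, 0.0]
wrist_force: [-3.4, 1.2, 8.2]
grip_width: 0.0005
```

Emit:
step_arm:
  plan:
    - {"grip": 255,"tx": -0.2,"ty": 0,"tz": 0,"wx": 0,"wy": 0,"wz": 0}
    - {"grip": 255,"tx": -0.5,"ty": 0,"tz": 0,"wx": 0,"wy": 0,"wz": 0}
    - {"grip": 255,"tx": -0.8,"ty": 0,"tz": 0,"wx": 0,"wy": 0,"wz": 0}
    - {"grip": 255,"tx": -1.1,"ty": 0,"tz": 0,"wx": 0,"wy": 0,"wz": 0}
    - {"grip": 255,"tx": -1.4,"ty": 0,"tz": 0,"wx": 0,"wy": 0,"wz": 0}
    - {"grip": 255,"tx": -1.7,"ty": 0,"tz": 0,"wx": 0,"wy": 0,"wz": 0}
    - {"grip": 255,"tx": -2.0,"ty": 0,"tz": 0,"wx": 0,"wy": 0,"wz": 0}
    - {"grip": 255,"tx": -2.3,"ty": 0,"tz": 0,"wx": 0,"wy": 0,"wz": 0}
    - {"grip": 255,"tx": -2.6,"ty": 0,"tz": 0,"wx": 0,"wy": 0,"wz": 0}
    - {"grip": 255,"tx": -2.9,"ty": 0,"tz": 0,"wx": 0,"wy": 0,"wz": 0}
    - {"grip": 255,"tx": -2.9,"ty": 0,"tz": 0,"wx": 0,"wy": 0,"wz": 0}

```text
time: 12.62
tcp_pos: [0.4715, 0.1026, 0.138]
orientation: [-0.102, 0.995, 0.0, 0.001]
wrist_force: [-2.4, 0.9, 8.3]
grip_width: 0.0004
```

```bash
python3 - <<'E'
from h import *
p=[.4677,.0488,.2027]
T=wT();a=r.read_camera("wrist")[:,:,::-1];cv2.imwrite("pics/w4.png",a);np.save("w4T.npy",T)
c=proj(r.calibration('wrist'),world(p,[[-.0283,.009,.117]]),T)[0];print(c)
u,v=c.astype(int)
cv2.imwrite("pics/win4.png",cv2.resize(cv2.rotate(a[v-35:v+35,u-45:u+45],1),None,fx=7,fy=7,interpolation=2))
E
```

```text
[260.21571959 173.58380959]
```

View pics/win4.png

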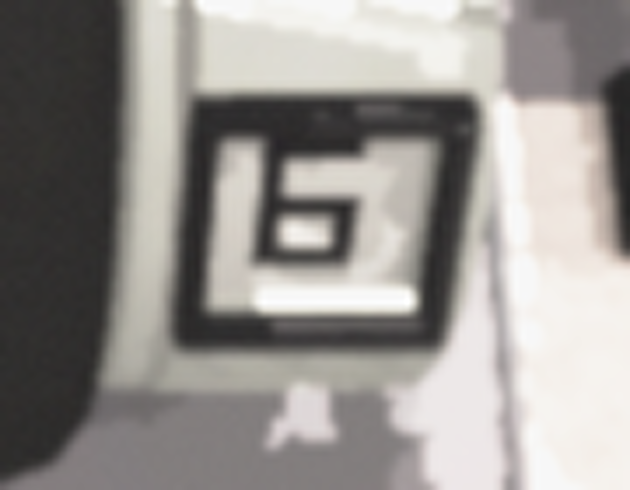

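The window shows 6 a little above centre: bar at 207, bottom edge at 262, window interior 137–320. I'll model the drum to get the exact offset.

```bash
python3 - <<'E'
from h import *
p=[.4677,.0488,.2027];c=r.calibration('wrist');h=.012
T=np.load("w4T.npy")
def y(theta,rad):
    P=np.c_[-rad*np.cos(theta),np.full(len(theta),.009),.078+h+rad*np.sin(theta)]
    v=proj(c,world(p,P),T)[:,1]; return (70-(v-138))*7
for rad in(.037,.040):
  for mm in(-11,-8,-4,0,4,8,11):
    print(rad,mm,y(np.array([np.pi/4+mm/1e3/rad]),rad).round(0), end=' ')
  print()
print("flat",[(mm,((70-(proj(c,world(p,[[-.0283+mm/1e3*.7071,.009,.106+h+mm/1e3*.7071]]),T)[0,1]-138))*7).round(0)) for mm in (-11,-8,0,8,11)])
E
```

```text
0.037 -11 [301.] 0.037 -8 [282.] 0.037 -4 [254.] 0.037 0 [222.] 0.037 4 [187.] 0.037 8 [150.] 0.037 11 [120.] 
0.04 -11 [319.] 0.04 -8 [299.] 0.04 -4 [270.] 0.04 0 [238.] 0.04 4 [203.] 0.04 8 [165.] 0.04 11 [136.] 
flat [(-11, np.float64(329.0)), (-8, np.float64(305.0)), (0, np.float64(239.0)), (8, np.float64(170.0)), (11, np.float64(143.0))]
```

The rim matches the model to a pixel. The number is about 3.77 + 0.075, so the last stroke should be about 26.5 mm. After it I'll check from a view along the window's normal.

Emit:
step_arm:
  plan:
    - {"grip": 255,"tx": 0,"ty": 0,"tz": -0.8,"wx": 0,"wy": 0,"wz": 0}
    - {"grip": 255,"tx": 1.5,"ty": 0,"tz": -1.0,"wx": 0,"wy": 0,"wz": 0}
    - {"grip": 255,"tx": 2.9,"ty": 0,"tz": -0.9,"wx": 0,"wy": 0,"wz": 0}
    - {"grip": 255,"tx": 2.9,"ty": 0,"tz": -0.6,"wx": 0,"wy": 0,"wz": 0}
    - {"grip": 255,"tx": 2.9,"ty": 0,"tz": -0.3,"wx": 0,"wy": 0,"wz": 0}
    - {"grip": 255,"tx": 2.9,"ty": 0,"tz": -0.1,"wx": 0,"wy": 0,"wz": 0}
    - {"grip": 255,"tx": 2.9,"ty": 0,"tz": 0,"wx": 0,"wy": 0,"wz": 0}
    - {"grip": 255,"tx": 2.9,"ty": 0,"tz": 0,"wx": 0,"wy": 0,"wz": 0}

```text
time: 13.68
tcp_pos: [0.4426, 0.0966, 0.1377]
orientation: [-0.102, 0.995, 0.0, 0.0]
wrist_force: [-4.1, 1.0, 8.2]
grip_width: 0.0004
```

Emit:
step_arm:
  plan:
    - {"grip": 255,"tx": -0.2,"ty": 0,"tz": 0,"wx": 0,"wy": 0,"wz": 0}
    - {"grip": 255,"tx": -0.5,"ty": 0,"tz": 0,"wx": 0,"wy": 0,"wz": 0}
    - {"grip": 255,"tx": -0.8,"ty": 0,"tz": 0,"wx": 0,"wy": 0,"wz": 0}
    - {"grip": 255,"tx": -1.1,"ty": 0,"tz": 0,"wx": 0,"wy": 0,"wz": 0}
    - {"grip": 255,"tx": -1.4,"ty": 0,"tz": 0,"wx": 0,"wy": 0,"wz": 0}
    - {"grip": 255,"tx": -1.7,"ty": 0,"tz": 0,"wx": 0,"wy": 0,"wz": 0}
    - {"grip": 255,"tx": -2.0,"ty": 0,"tz": 0,"wx": 0,"wy": 0,"wz": 0}
    - {"grip": 255,"tx": -2.3,"ty": 0,"tz": 0,"wx": 0,"wy": 0,"wz": 0}
    - {"grip": 255,"tx": -2.55,"ty": 0,"tz": 0,"wx": 0,"wy": 0,"wz": 0}
    - {"grip": 255,"tx": -2.65,"ty": 0,"tz": 0,"wx": 0,"wy": 0,"wz": 0}
    - {"grip": 255,"tx": -2.65,"ty": 0,"tz": 0,"wx": 0,"wy": 0,"wz": 0}

```text
time: 15.05
tcp_pos: [0.4689, 0.1021, 0.138]
orientation: [-0.102, 0.995, 0.0, 0.001]
wrist_force: [-2.8, 0.8, 9.7]
grip_width: 0.0002
```

```bash
python3 - <<'E'
from h import *
p=[.4677,.0488,.2027];s=r.read_state()
Rt=R.from_quat(s['orientation'])
a=.2027;ex=np.array([np.cos(a),np.sin(a),0]);ey=np.array([-np.sin(a),np.cos(a),0])
for d in(.24,.28):
  w=world(p,[[-.0283,.009,.118]])[0]; n=-.7071*ex+np.array([0,0,.7071])
  z=-n;x=ey;y=np.cross(z,x)
  C=np.eye(4);C[:3,:3]=np.c_[x,y,z];C[:3,3]=w+d*n
  G=C@np.linalg.inv(np.array(r.calibration('wrist')['mount']))
  print(d,G[:3,3],"shift cm",Rt.inv().apply(G[:3,3]-s['tcp_pos'])*100,"rotvec",(Rt.inv()*R.from_matrix(G[:3,:3])).as_rotvec())
E
```

```text
0.24 [0.42216403 0.04868548 0.17636719] shift cm [ 5.65493976 -4.28204854 -3.84189615] rotvec [ 0.00053419 -0.4899308   0.00173378]
0.28 [0.3944591  0.04299149 0.20465119] shift cm [ 8.47996151 -4.27715575 -6.67366614] rotvec [ 0.00053419 -0.4899308   0.00173378]
```

Emit:
step_arm:
  plan:
    - {"grip": 255,"tx": 0,"ty": 0,"tz": -2,"wx": 0,"wy": 0,"wz": 0}
    - {"grip": 255,"tx": 0,"ty": 0,"tz": -5,"wx": 0,"wy": 0,"wz": 0}
    - {"grip": 255,"tx": 3,"ty": -1,"tz": -6.7,"wx": 0,"wy": -0.15,"wz": 0}
    - {"grip": 255,"tx": 6,"ty": -3,"tz": -6.7,"wx": 0,"wy": -0.32,"wz": 0}
    - {"grip": 255,"tx": 8.5,"ty": -4.3,"tz": -6.7,"wx": 0,"wy": -0.49,"wz": 0}
    - {"grip": 255,"tx": 8.5,"ty": -4.3,"tz": -6.7,"wx": 0,"wy": -0.49,"wz": 0}
    - {"grip": 255,"tx": 8.5,"ty": -4.3,"tz": -6.7,"wx": 0,"wy": -0.49,"wz": 0}

```text
time: 15.92
tcp_pos: [0.3928, 0.0415, 0.203]
orientation: [-0.097, 0.965, 0.024, 0.242]
wrist_force: [-0.7, -1.2, 0.9]
grip_width: 0.0006
```

```bash
python3 - <<'E'
from h import *
p=[.4677,.0488,.2027]
T=wT();a=r.read_camera("wrist")[:,:,::-1];cv2.imwrite("pics/w5.png",a);np.save("w5T.npy",T)
c=proj(r.calibration('wrist'),world(p,[[-.0283,.009,.118]]),T)[0];print(c)
u,v=c.astype(int)
cv2.imwrite("pics/win5.png",cv2.resize(cv2.rotate(a[v-30:v+30,u-30:u+30],1),None,fx=10,fy=10,interpolation=2))
E
```

```text
[322.63833213 200.73314189]
```

View pics/win5.png

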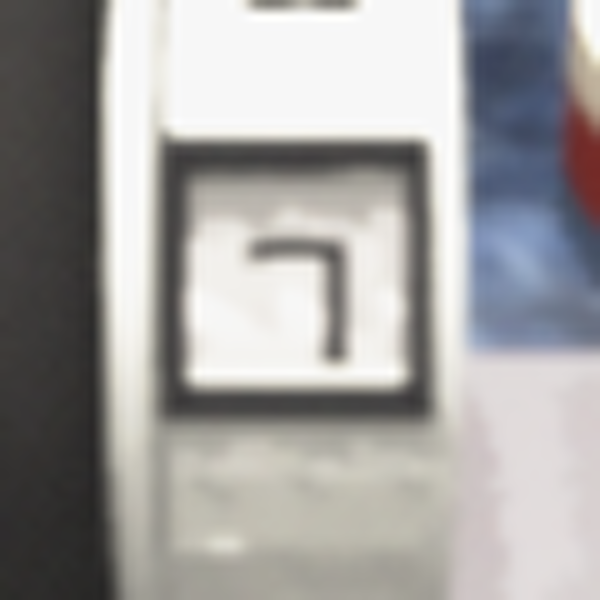

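Seen along its normal, the window interior spans 172–388 (centre 280) and the 7 spans 240–362 (centre 301). It is about 2.1 mm low, or 0.057 rad short, so I'll nudge it another 2.8 mm.

Emit:
step_arm:
  plan:
    - {"grip": 255,"tx": -1.8,"ty": 1.5,"tz": 1.7,"wx": 0,"wy": 0.17,"wz": 0}
    - {"grip": 255,"tx": -3.6,"ty": 3,"tz": 3.4,"wx": 0,"wy": 0.34,"wz": 0}
    - {"grip": 255,"tx": -5.37,"ty": 4.3,"tz": 5.13,"wx": 0,"wy": 0.49,"wz": 0}
    - {"grip": 255,"tx": -5.37,"ty": 4.3,"tz": 5.13,"wx": 0,"wy": 0.49,"wz": 0}
    - {"grip": 255,"tx": -3.62,"ty": 4.3,"tz": 8.39,"wx": 0,"wy": 0.49,"wz": 0}
    - {"grip": 255,"tx": -3.62,"ty": 4.3,"tz": 8.39,"wx": 0,"wy": 0.49,"wz": 0}
    - {"grip": 255,"tx": -3.62,"ty": 4.3,"tz": 8.39,"wx": 0,"wy": 0.49,"wz": 0}

```text
time: 16.85
tcp_pos: [0.4555, 0.0996, 0.1469]
orientation: [-0.102, 0.995, -0.0, -0.0]
wrist_force: [-0.4, -0.6, 0.3]
grip_width: 0.0011
```

Emit:
step_arm:
  plan:
    - {"grip": 255,"tx": 0,"ty": 0,"tz": 0.4,"wx": 0,"wy": 0,"wz": 0}
    - {"grip": 255,"tx": 0,"ty": 0,"tz": 0.7,"wx": 0,"wy": 0,"wz": 0}
    - {"grip": 255,"tx": 0,"ty": 0,"tz": 0.9,"wx": 0,"wy": 0,"wz": 0}
    - {"grip": 255,"tx": 0,"ty": 0,"tz": 1.0,"wx": 0,"wy": 0,"wz": 0}
    - {"grip": 255,"tx": 0,"ty": 0,"tz": 1.0,"wx": 0,"wy": 0,"wz": 0}

```text
time: 17.48
tcp_pos: [0.4553, 0.0991, 0.1383]
orientation: [-0.102, 0.995, -0.0, 0.001]
wrist_force: [-3.0, 1.5, 7.2]
grip_width: 0.0004
```

Emit:
step_arm:
  plan:
    - {"grip": 255,"tx": -0.1,"ty": 0,"tz": 0,"wx": 0,"wy": 0,"wz": 0}
    - {"grip": 255,"tx": -0.2,"ty": 0,"tz": 0,"wx": 0,"wy": 0,"wz": 0}
    - {"grip": 255,"tx": -0.28,"ty": 0,"tz": 0,"wx": 0,"wy": 0,"wz": 0}
    - {"grip": 255,"tx": -0.28,"ty": 0,"tz": 0,"wx": 0,"wy": 0,"wz": 0}
    - {"grip": 255,"tx": -0.28,"ty": 0,"tz": 0,"wx": 0,"wy": 0,"wz": 0}

```text
time: 18.1
tcp_pos: [0.4577, 0.0996, 0.1382]
orientation: [-0.102, 0.995, -0.0, 0.001]
wrist_force: [-2.6, 1.0, 9.4]
grip_width: 0.0002
```

Emit:
step_arm:
  plan:
    - {"grip": 255,"tx": 0,"ty": 0,"tz": -2,"wx": 0,"wy": 0,"wz": 0}
    - {"grip": 255,"tx": 0,"ty": 0,"tz": -5,"wx": 0,"wy": 0,"wz": 0}
    - {"grip": 255,"tx": 3,"ty": -1,"tz": -6.7,"wx": 0,"wy": -0.15,"wz": 0}
    - {"grip": 255,"tx": 5,"ty": -3,"tz": -6.7,"wx": 0,"wy": -0.32,"wz": 0}
    - {"grip": 255,"tx": 7.4,"ty": -4.3,"tz": -6.7,"wx": 0,"wy": -0.49,"wz": 0}
    - {"grip": 255,"tx": 7.4,"ty": -4.3,"tz": -6.7,"wx": 0,"wy": -0.49,"wz": 0}
    - {"grip": 255,"tx": 7.4,"ty": -4.3,"tz": -6.7,"wx": 0,"wy": -0.49,"wz": 0}

```text
time: 18.98
tcp_pos: [0.3931, 0.0416, 0.2032]
orientation: [-0.097, 0.965, 0.024, 0.242]
wrist_force: [0.2, -0.2, 0.5]
grip_width: 0.0003
```

```bash
python3 - <<'E'
from h import *
p=[.4677,.0488,.2027]
T=wT();a=r.read_camera("wrist")[:,:,::-1];cv2.imwrite("pics/w6.png",a);np.save("w6T.npy",T);print(r.read_state()['tcp_pos'])
c=proj(r.calibration('wrist'),world(p,[[-.0283,.009,.118]]),T)[0];print(c)
u,v=c.astype(int)
cv2.imwrite("pics/win6.png",cv2.resize(cv2.rotate(a[v-30:v+30,u-30:u+30],1),None,fx=10,fy=10,interpolation=2))
E
```

```text
[0.39366069 0.04190795 0.20397304]
[322.67380663 200.37773003]
```

View pics/win6.png

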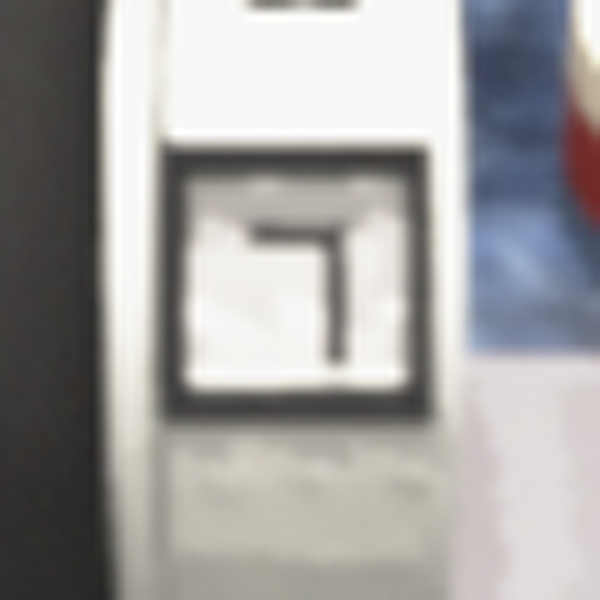

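Here the 7's foot looks cut off by the sill: it sits at the same place relative to the rim in both views. The top edge of the digit is the better reference, so I'll get profiles and do a joint fit with the earlier images.

```bash
python3 - <<'E'
from h import *
g=lambda f,c0,c1,r0,r1:cv2.imread(f"pics/{f}.png",0)[r0:r1,c0:c1].mean(1).round(0).astype(int)[::-1]
# rows listed from top of window downward; first entry row r1-1
for f in("w5","w6"):
    print(f,"bar cols",g(f,321,326,188,219)); print(f,"blank cols",g(f,330,333,188,219)); print(f,"leg cols",g(f,318,320,188,219))
p=[.4677,.0488,.2027];cw=r.calibration('wrist')
def row(f,mm,rad,h):
    th=np.pi/4+mm/1e3/rad
    return proj(cw,world(p,[[-rad*np.cos(th),.009,.078+h+rad*np.sin(th)]]),np.load(f+"T.npy"))[0,1]
# observed rows (convert zoomed y): w3 v=174, w4 v=173 crop 70*7 ; w5,w6 v=200 crop 60*10
z7=lambda y,v:v+35-(y+.5)/7-.5; z10=lambda y,v:v+30-(y+.5)/10-.5
cen={"w3":(137,319),"w4":(137,320),"w5":(172,388),"w6":(177,390)}
obs=[("w3",0,250,-8,4),("w4",1,262,-8,6),("w5",2,240,8,7),("w6",3,226,8,7)]
mmd=[0,58.3,58.3+26.8,58.3+26.8+2.45]
def rr(f,y): return z7(y,174 if f=="w3" else 173) if f in("w3","w4") else z10(y,200)
def off(f): # calibration offset from rim
    a,b=cen[f]; return (rr(f,a)+rr(f,b))/2-(row(f,11,.04,.012)+row(f,-11,.04,.012))/2
print({f:round(off(f),2) for f in cen})
for rd in(.034,.036,.038,.0395):
    def res(q):
        o=[]
        for f,i,y,e,k in obs:
            n=q[0]+mmd[i]/50*q[1]
            o.append(row(f,e+(n-k*.6283)*rd*1e3,rd,.012)+off(f)-rr(f,y))
        return np.r_[o,(q[1]-1)/.03]
    s=least_squares(res,[2.65,1.]);print(rd,s.x.round(3),s.fun.round(2),"final n",(s.x[0]+mmd[3]/50*s.x[1]).round(3),"err",(s.x[0]+mmd[3]/50*s.x[1]-4.398).round(3))
E
```

```text
w5 bar cols [247 247 226 106  68  75 114 156 177 188 206 215 190 120 147 226 239 241
 243 243 243 242 243 243 242 244 245 193  91  68  87]
w5 blank cols [247 247 223 104  68  73 109 148 169 175 185 204 216 230 234 235 235 237
 242 244 244 242 236 231 232 237 240 180  87  67  87]
w5 leg cols [247 247 224 104  69  80 122 156 177 184 199 220 203 130 102 134 143 143
 143 148 158 156 148 136 139 206 242 191  90  68  87]
w6 bar cols [247 247 246 173  78  73 114 169 181 180 171 137 103 165 232 240 240 240
 242 243 243 243 244 244 243 245 245 210 105  70  79]
w6 blank cols [247 247 245 170  77  70  99 147 168 173 184 203 211 220 232 235 234 234
 237 243 244 242 236 231 230 237 242 202 106  69  78]
w6 leg cols [247 247 246 172  78  70 104 156 177 179 172 140 100 109 140 145 143 142
 142 146 156 158 156 152 154 201 236 184  94  68  78]
{'w3': np.float64(-0.38), 'w4': np.float64(-0.72), 'w5': np.float64(0.52), 'w6': np.float64(0.52)}
0.034 [2.592 1.001] [ 0.31 -0.96  0.37  0.22  0.05] final n 4.346 err -0.052
0.036 [2.629 0.989] [ 0.34 -1.83  0.76  0.69 -0.38] final n 4.36 err -0.038
0.038 [2.662 0.977] [ 0.43 -2.68  1.13  1.14 -0.76] final n 4.373 err -0.025
0.0395 [2.684 0.969] [ 0.52 -3.33  1.41  1.48 -1.02] final n 4.381 err -0.017
```

All the fits agree the 7 is still about 0.045 rad low, so I'll nudge it about 2.3 mm more.

Emit:
step_arm:
  plan:
    - {"grip": 255,"tx": -1.8,"ty": 1.5,"tz": 1.7,"wx": 0,"wy": 0.17,"wz": 0}
    - {"grip": 255,"tx": -3.6,"ty": 3,"tz": 3.4,"wx": 0,"wy": 0.34,"wz": 0}
    - {"grip": 255,"tx": -5.37,"ty": 4.3,"tz": 5.13,"wx": 0,"wy": 0.49,"wz": 0}
    - {"grip": 255,"tx": -5.37,"ty": 4.3,"tz": 5.13,"wx": 0,"wy": 0.49,"wz": 0}
    - {"grip": 255,"tx": -3.62,"ty": 4.3,"tz": 8.39,"wx": 0,"wy": 0.49,"wz": 0}
    - {"grip": 255,"tx": -3.62,"ty": 4.3,"tz": 8.39,"wx": 0,"wy": 0.49,"wz": 0}
    - {"grip": 255,"tx": -3.62,"ty": 4.3,"tz": 8.39,"wx": 0,"wy": 0.49,"wz": 0}

```text
time: 19.9
tcp_pos: [0.4555, 0.0996, 0.1472]
orientation: [-0.102, 0.995, -0.0, 0.0]
wrist_force: [0.4, -0.1, 0.2]
grip_width: 0.0006
```

Emit:
step_arm:
  plan:
    - {"grip": 255,"tx": 0,"ty": 0,"tz": 0.4,"wx": 0,"wy": 0,"wz": 0}
    - {"grip": 255,"tx": 0,"ty": 0,"tz": 0.7,"wx": 0,"wy": 0,"wz": 0}
    - {"grip": 255,"tx": 0,"ty": 0,"tz": 0.9,"wx": 0,"wy": 0,"wz": 0}
    - {"grip": 255,"tx": 0,"ty": 0,"tz": 1.0,"wx": 0,"wy": 0,"wz": 0}
    - {"grip": 255,"tx": 0,"ty": 0,"tz": 1.0,"wx": 0,"wy": 0,"wz": 0}

```text
time: 20.52
tcp_pos: [0.4555, 0.0991, 0.1383]
orientation: [-0.102, 0.995, -0.0, 0.001]
wrist_force: [-2.7, 0.2, 8.9]
grip_width: 0.0007
```

Emit:
step_arm:
  plan:
    - {"grip": 255,"tx": -0.1,"ty": 0,"tz": 0,"wx": 0,"wy": 0,"wz": 0}
    - {"grip": 255,"tx": -0.2,"ty": 0,"tz": 0,"wx": 0,"wy": 0,"wz": 0}
    - {"grip": 255,"tx": -0.26,"ty": 0,"tz": 0,"wx": 0,"wy": 0,"wz": 0}
    - {"grip": 255,"tx": -0.26,"ty": 0,"tz": 0,"wx": 0,"wy": 0,"wz": 0}
    - {"grip": 255,"tx": -0.26,"ty": 0,"tz": 0,"wx": 0,"wy": 0,"wz": 0}

```text
time: 21.15
tcp_pos: [0.4577, 0.0996, 0.1382]
orientation: [-0.102, 0.995, -0.0, 0.001]
wrist_force: [-3.9, 0.7, 9.5]
grip_width: 0.0009
```

Emit:
step_arm:
  plan:
    - {"grip": 255,"tx": 0,"ty": 0,"tz": -2,"wx": 0,"wy": 0,"wz": 0}
    - {"grip": 255,"tx": 0,"ty": 0,"tz": -5,"wx": 0,"wy": 0,"wz": 0}
    - {"grip": 255,"tx": 3,"ty": -1,"tz": -6.7,"wx": 0,"wy": -0.15,"wz": 0}
    - {"grip": 255,"tx": 5,"ty": -3,"tz": -6.7,"wx": 0,"wy": -0.32,"wz": 0}
    - {"grip": 255,"tx": 7.4,"ty": -4.3,"tz": -6.7,"wx": 0,"wy": -0.49,"wz": 0}
    - {"grip": 255,"tx": 7.4,"ty": -4.3,"tz": -6.7,"wx": 0,"wy": -0.49,"wz": 0}
    - {"grip": 255,"tx": 7.4,"ty": -4.3,"tz": -6.7,"wx": 0,"wy": -0.49,"wz": 0}

```text
time: 22.02
tcp_pos: [0.3931, 0.0416, 0.2032]
orientation: [-0.097, 0.965, 0.024, 0.242]
wrist_force: [0.2, -0.7, 0.5]
grip_width: 0.0003
```

```bash
python3 - <<'E'
from h import *
a=r.read_camera("wrist")[:,:,::-1];cv2.imwrite("pics/w7.png",a);np.save("w7T.npy",wT());print(r.read_state()['tcp_pos'])
g=lambda f,c0,c1,r0,r1:cv2.imread(f"pics/{f}.png",0)[r0:r1,c0:c1].mean(1).round(0).astype(int)[::-1]
for c in((321,326),(330,333),(318,320)):print(g("w7",*c,188,219))
E
```

```text
[0.39367586 0.04192955 0.2039559 ]
[247 247 246 172  77  73 114 169 180 162 101  95 173 231 240 240 240 240
 242 243 243 243 243 243 243 245 246 216 113  70  74]
[247 247 245 169  75  70  99 146 167 173 184 202 211 221 232 235 233 233
 236 243 244 243 237 231 229 235 238 199 110  68  70]
[247 247 246 170  77  70 104 156 175 163 105  77 103 132 142 143 141 141
 141 147 158 160 158 166 206 242 246 214 110  68  78]
```

The 7's top edge is now at index 9.6 and its foot at 24.0, so its middle is 16.8 against a window centre of 16.9. It is centred. Next is the plunger.

```bash
python3 - <<'E'
from h import *
s=r.read_state();Rt=R.from_quat(s['orientation']);G=R.from_quat([-.102,.9948,0,0])
for z in(.2,.13):print(Rt.inv().apply(np.array([.481,-.016,z])-s['tcp_pos'])*100,(Rt.inv()*G).as_rotvec())
E
```

```text
[-6.33182164 -7.42576541  3.83873841] [-0.0015537   0.49059145 -0.00220038]
[-3.03378035 -7.41902361 10.01311111] [-0.0015537   0.49059145 -0.00220038]
```

Emit:
step_arm:
  plan:
    - {"grip": 255,"tx": -2.1,"ty": -2.5,"tz": 1.3,"wx": 0,"wy": 0.17,"wz": 0}
    - {"grip": 255,"tx": -4.2,"ty": -5,"tz": 2.6,"wx": 0,"wy": 0.34,"wz": 0}
    - {"grip": 255,"tx": -6.3,"ty": -7.4,"tz": 3.8,"wx": 0,"wy": 0.49,"wz": 0}
    - {"grip": 255,"tx": -6.3,"ty": -7.4,"tz": 3.8,"wx": 0,"wy": 0.49,"wz": 0}
    - {"grip": 255,"tx": -4.6,"ty": -7.4,"tz": 7,"wx": 0,"wy": 0.49,"wz": 0}
    - {"grip": 255,"tx": -3.0,"ty": -7.4,"tz": 10,"wx": 0,"wy": 0.49,"wz": 0}
    - {"grip": 255,"tx": -3.0,"ty": -7.4,"tz": 10,"wx": 0,"wy": 0.49,"wz": 0}
    - {"grip": 255,"tx": -3.0,"ty": -7.4,"tz": 10,"wx": 0,"wy": 0.49,"wz": 0}

```text
time: 23.08
tcp_pos: [0.482, -0.0148, 0.1303]
orientation: [-0.102, 0.995, -0.0, 0.0]
wrist_force: [-0.5, -1.2, -0.1]
grip_width: 0.0
```

```bash
python3 - <<'E'
from h import *
a=r.read_camera("wrist")[:,:,::-1];cv2.imwrite("pics/w8.png",a);T=wT();s=r.read_state();print(s['tcp_pos'])
tip=proj(r.calibration('wrist'),s['tcp_pos'],T);cap=proj(r.calibration('wrist'),world([.4677,.0488,.2027],[[0,-.066,.112]]),T);print(tip,cap)
cv2.imwrite("pics/w8z.png",cv2.resize(a[130:330,200:460],None,fx=3,fy=3,interpolation=2))
E
```

```text
[ 0.48225832 -0.01502516  0.13098846]
[[321.43154353 242.72496244]] [[320.71502511 229.55282373]]
```

View pics/w8z.png

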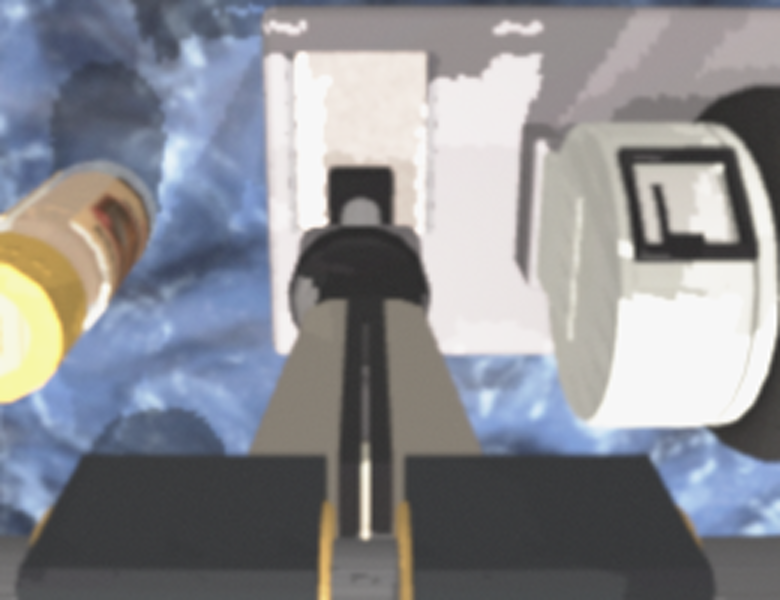

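The fingertips are centred over the cap, and the 7 shows in the window at the right. I'll descend in steps.

Emit:
step_arm:
  plan:
    - {"grip": 255,"tx": 0,"ty": 0,"tz": 0.6,"wx": 0,"wy": 0,"wz": 0}
    - {"grip": 255,"tx": 0,"ty": 0,"tz": 1.2,"wx": 0,"wy": 0,"wz": 0}
    - {"grip": 255,"tx": 0,"ty": 0,"tz": 1.6,"wx": 0,"wy": 0,"wz": 0}
    - {"grip": 255,"tx": 0,"ty": 0,"tz": 1.6,"wx": 0,"wy": 0,"wz": 0}

```text
time: 23.62
tcp_pos: [0.4803, -0.015, 0.1131]
orientation: [-0.102, 0.995, 0.0, -0.0]
wrist_force: [-0.2, -0.3, 0.1]
grip_width: 0.0001
```

Emit:
step_arm:
  plan:
    - {"grip": 255,"tx": 0,"ty": 0,"tz": 0.2,"wx": 0,"wy": 0,"wz": 0}
    - {"grip": 255,"tx": 0,"ty": 0,"tz": 0.4,"wx": 0,"wy": 0,"wz": 0}
    - {"grip": 255,"tx": 0,"ty": 0,"tz": 0.4,"wx": 0,"wy": 0,"wz": 0}
    - {"grip": 255,"tx": 0,"ty": 0,"tz": 0.4,"wx": 0,"wy": 0,"wz": 0}

```text
time: 24.12
tcp_pos: [0.4808, -0.0151, 0.1098]
orientation: [-0.102, 0.995, -0.0, 0.0]
wrist_force: [0.1, -0.5, 2.7]
grip_width: 0.0006
```

Emit:
step_arm:
  plan:
    - {"grip": 255,"tx": 0,"ty": 0,"tz": 0.2,"wx": 0,"wy": 0,"wz": 0}
    - {"grip": 255,"tx": 0,"ty": 0,"tz": 0.4,"wx": 0,"wy": 0,"wz": 0}
    - {"grip": 255,"tx": 0,"ty": 0,"tz": 0.6,"wx": 0,"wy": 0,"wz": 0}
    - {"grip": 255,"tx": 0,"ty": 0,"tz": 0.6,"wx": 0,"wy": 0,"wz": 0}
    - {"grip": 255,"tx": 0,"ty": 0,"tz": 0.6,"wx": 0,"wy": 0,"wz": 0}

```text
time: 24.75
tcp_pos: [0.4808, -0.0151, 0.1037]
orientation: [-0.102, 0.995, -0.0, 0.0]
wrist_force: [-1.7, -1.4, 5.7]
grip_width: 0.0005
```

Emit:
step_arm:
  plan:
    - {"grip": 255,"tx": 0,"ty": 0,"tz": 0.1,"wx": 0,"wy": 0,"wz": 0}
    - {"grip": 255,"tx": 0,"ty": 0,"tz": 0.2,"wx": 0,"wy": 0,"wz": 0}
    - {"grip": 255,"tx": 0,"ty": 0,"tz": 0.3,"wx": 0,"wy": 0,"wz": 0}
    - {"grip": 255,"tx": 0,"ty": 0,"tz": 0.4,"wx": 0,"wy": 0,"wz": 0}
    - {"grip": 255,"tx": 0,"ty": 0,"tz": 0.4,"wx": 0,"wy": 0,"wz": 0}
    - {"grip": 255,"tx": 0,"ty": 0,"tz": 0.4,"wx": 0,"wy": 0,"wz": 0}

```text
time: 25.5
tcp_pos: [0.4809, -0.0151, 0.1]
orientation: [-0.102, 0.995, -0.0, 0.0]
wrist_force: [-1.8, 0.8, 6.7]
grip_width: 0.0004
```

Emit:
step_arm:
  plan:
    - {"grip": 255,"tx": 0,"ty": 0,"tz": 0.05,"wx": 0,"wy": 0,"wz": 0}
    - {"grip": 255,"tx": 0,"ty": 0,"tz": 0.1,"wx": 0,"wy": 0,"wz": 0}
    - {"grip": 255,"tx": 0,"ty": 0,"tz": 0.1,"wx": 0,"wy": 0,"wz": 0}

```text
time: 25.88
tcp_pos: [0.4809, -0.0151, 0.099]
orientation: [-0.102, 0.995, -0.0, 0.0]
wrist_force: [-2.6, 0.1, 7.6]
grip_width: 0.0005
```

The force is 7.6 N at about 13 mm down, which is past the 10 mm contact point. I'll lift clear and take a last look.

Emit:
step_arm:
  plan:
    - {"grip": 255,"tx": 0,"ty": 0,"tz": -0.4,"wx": 0,"wy": 0,"wz": 0}
    - {"grip": 255,"tx": 0,"ty": 0,"tz": -0.8,"wx": 0,"wy": 0,"wz": 0}
    - {"grip": 255,"tx": 0,"ty": 0,"tz": -1.2,"wx": 0,"wy": 0,"wz": 0}
    - {"grip": 255,"tx": 0,"ty": 0,"tz": -1.8,"wx": 0,"wy": 0,"wz": 0}
    - {"grip": 255,"tx": 0,"ty": 0,"tz": -4,"wx": 0,"wy": 0,"wz": 0}
    - {"grip": 255,"tx": 0,"ty": 0,"tz": -7,"wx": 0,"wy": 0,"wz": 0}
    - {"grip": 255,"tx": 0,"ty": 0,"tz": -10.5,"wx": 0,"wy": 0,"wz": 0}
    - {"grip": 255,"tx": 6.3,"ty": 7.4,"tz": -10.5,"wx": 0,"wy": -0.17,"wz": 0}
    - {"grip": 255,"tx": 8.8,"ty": 5.7,"tz": -10.5,"wx": 0,"wy": -0.34,"wz": 0}
    - {"grip": 255,"tx": 9.8,"ty": 5.7,"tz": -10.5,"wx": 0,"wy": -0.49,"wz": 0}
    - {"grip": 255,"tx": 9.8,"ty": 5.7,"tz": -10.5,"wx": 0,"wy": -0.49,"wz": 0}
    - {"grip": 255,"tx": 9.8,"ty": 5.7,"tz": -10.5,"wx": 0,"wy": -0.49,"wz": 0}

```text
time: 27.38
tcp_pos: [0.383, 0.0207, 0.1972]
orientation: [-0.097, 0.967, 0.028, 0.233]
wrist_force: [-0.0, -0.2, 0.3]
grip_width: 0.0006
```

```bash
python3 - <<'E'
from h import *
s=r.read_state();print(s['time'],s['tcp_pos'],s['wrist_force'])
a=r.read_camera("wrist")[:,:,::-1];cv2.imwrite("pics/w9.png",a)
b=cv2.imread("pics/w7.png")
t=b[183:222,300:345];m=cv2.matchTemplate(a[:,:],t,cv2.TM_CCOEFF_NORMED);print("window match vs before press",cv2.minMaxLoc(m)[1::2])
r1=r.read_camera("top")[:,:,::-1];r0=cv2.imread("pics/top.png")
for n,(u,v) in dict(jar=(230,216),pot=(319,168),spice=(371,200),cap=(331,215)).items():
    t=r0[v-14:v+14,u-14:u+14];m=cv2.matchTemplate(r1[v-22:v+22,u-22:u+22],t,cv2.TM_CCOEFF_NORMED);x=cv2.minMaxLoc(m);print(n,x[1],np.array(x[3])-8)
E
```

```text
27.375 [0.383042   0.02072861 0.19717793] [-0.0401206  -0.23338571  0.31649318]
window match vs before press (0.7786815166473389, (317, 198))
jar 0.9994762539863586 [0 0]
pot 0.9995999932289124 [0 0]
spice 0.9986780285835266 [0 0]
cap 0.9981445670127869 [0 0]
```

The jars, pot and cap haven't moved. I'll check the 7's profile once more.

```bash
python3 - <<'E'
from h import *
a=cv2.cvtColor(r.read_camera("wrist"),cv2.COLOR_RGB2GRAY)
print(a[198:240,316:364:1][::-1,::-1][::1,::2]//26)
E
```

```text
[[2 2 2 ... 2 1 1]
 [2 2 2 ... 2 1 1]
 [2 2 2 ... 2 1 1]
 ...
 [2 1 4 ... 8 8 8]
 [2 1 4 ... 8 8 8]
 [2 1 4 ... 8 8 8]]
```

```bash
python3 - <<'E'
from h import *
a=cv2.cvtColor(r.read_camera("wrist"),cv2.COLOR_RGB2GRAY)
for l in a[190:245,312:370][::-1,::-1]: print("".join("@%#*+=-:. "[min(v//26,9)] for v in l))
E
```

```text
################****+==+++++++++++++++++*#%%%%%##%%%%%#**+
################****+===++++++++++++++++*#%%%%%##%%%%%#*++
############%#+===+-::.::=++++++++++++++*#%%%%%##%%%%%#*++
###########%#+.  .:      .=+++++++++++++*#%%%%%##%%%%%#*++
############*:   ..       -+++++++++++++*#%%%%%##%%%%%#*++
############=    .        .=++++++++++++*#%%%%%##%%%%%#*++
############:    .         -++++++++++++*##%%%%##%%%%%#*++
###########*.    .         :++++++++++++*##%%%%##%%%%%#*++
###########+.               =+++++++++++*##%%%%##%%%%%#*++
###########=                :+++++++++++**#%%%%##%%%%%#*++
###########:    .            -++++++++++**#%%%%##%%%%%#*++
###########:    .            .=+++++++++**#%%%%##%%%%%#*++
##########*:    .              :-+++++++**#%%%%##%%%%##*++
##########*:    .                .:-=++++*#%%%%##%%%%#**++
##########*.    .                   .....:+##%####%%%#****
##########+.                              .-+*#**##%%###**
##########+                                 .=+++**#######
##########=                                  :===++***####
##########=                           
[... 1444 characters left out ...]
%%#=.  :=**-.           .::    .-*+:..-==++==--====
#######%%#=.  :+#*-.                   -*+:..--===--------
######%%%#=...:+*+:                    -*+:..::::::.......
#######%%#+...:=#*=::::::.......::::.::=*+:..:............
######%%%%+:..:=*#*********************##*-..:............
######%%%%+:..:=*########################*-.::::::::......
####%%%%%%+:..:=*************************+-:::::::::......
####%%%%%%+:..:-==========================-::::::::::.....
###%%%%%%%+:..:----------------------------::::-:::::.....
#%%%%%%%%%*-:.:--------::::-------::------:::---:::::.....
%#%%%%%%%%*-:::--:::-::::::::::::-:::::::::::---::::::....
%%%%%%%%%%*=:::--::::::..::::::::::::::::::::---::::::....
```

The 7 is clear and centred, with about 3 px of margin above it and about 2.5 px below.

```bash
python3 -c "
from plant import r
print(r.close_job())"
```

```text
the job is handed in; nothing more can be done
None
```

I set the stamper to 7, pressed the plunger once onto the label and let it come back up, then handed the job in at about 27.5 s.

- **Wheel:** I found its top by touch, about 12 mm above the lowest clamp position. I rolled it from about 3.3 to 7 in four strokes plus two small nudges, using 8–11 N in the readings at the end of each move. The fingers were clear of the wheel before stamping.
- **Plunger:** One press down to about 12–13 mm by the measured height. The force peaked at 7.6 N in the readings, past the 6.8 N that marks contact. The arm then lifted clear.
- **Last checks:** The 7 is centred in the window, with about 3 px of margin above and 2.5 px below. The top camera shows both jars, the pot and the cap exactly where they started. The final wrist force was about 0.

**Checks that failed or disagreed:**
- The first move call was refused because its rows lacked some keys.
- My first estimates of the digit's centring differed by up to 0.04 rad, because the digit looked shorter than the 16 mm given. I settled it from the symmetric margins seen straight onto the window.
- The last image match of the window scored only 0.78, because the camera pose differed. I read the picture directly instead.

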